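# Push the flat battery through the flap of the battery collector

## Robot

A 6-joint arm with a two-finger parallel gripper is mounted at the origin on the work surface. World frame = base frame: x ahead of the robot, y to its left, z up, the work surface at z = 0. Lengths are in m, angles in rad, forces in N, time in s.
With the tool pointing down it reaches from about 0.25 to 0.85 m from the base axis. Payload 12.5 kg.
Tool frame: the origin (TCP) lies at the very end of the fingers, on their centre line; the grasp point (between the pads) lies 19 mm behind it; z points along the fingers, x is the direction in which the jaws open and shut, and the axes are right-handed (so a half turn about z gives the same grasp; the last joint's range is limited). The gripper opens to 93 mm and grips with 3 to 60 N. Pads are 15 mm wide; open, the fingers measure 128 mm over their backs; the gripper's body (75 mm by 188 mm) begins 65 mm behind the grasp point.
Start: joints at [1.109, 0.351, 1.652, -0, 1.139, -0.085], TCP at [0.202, 0.511, 0.219] pointing down, gripper open.
Joint ranges: [-2.75, 2.75], [-0.79, 2.1], [0.01, 2.65], [-1.57, 4.71], [0.07, 3.14], [-2.87, 2.87]. Speed limits (rad/s): [2.22, 2.22, 2.79, 3.14, 3.14, 3.14].

## Interface

Orientations are given as a unit quaternion [w, x, y, z].
In Python, from cell import manip, ungrasp, gripper_close, solver, vision, sign_off, telemetry gives the robot as it stands. The module is installed in compiled form; this text tells all that it offers. Calls block until the motion is done:
- manip.move_ptp(position, orientation): joint-space move of the TCP to a pose.
- manip.move_l(position, ori=None, max_speed=0.15, stop_force=None): straight line of the TCP; ori=None keeps the orientation; max_speed is the mean speed in m/s. With stop_force (N) it stops when the force on the tool has changed by that much, and returns True; else False.
- manip.movej(angles): joint-space move.
- ungrasp() and gripper_close(squeeze=None): open the fingers fully, or close them until they stop; squeeze is the grip in N (None keeps the last).
- manip.sleep(seconds).
- solver.solve_ik(position, orientation): joint angles nearest the present ones, or None.
- vision.grab_frame(name): name is "scene" or "top" or "wrist"; returns the picture (384x512x3 uint8, red, green, blue); there is no depth.
- vision.camera_params(name): a dict with "K" (3x3 intrinsics, pixels), "k1" (the pictures are not rectified: a ray, as slopes to the right and down, at radius r is drawn at 1 + k1 r^2 times it, then the intrinsics apply), "T" (4x4, takes a point from camera to world coordinates). Camera axes: x right, y down, z forward; pixel columns grow to the right and rows downward; lengths in m; the calibration is good to about 2 mm. A picture is of the moment at which its call begins: read the wrist's pose just before it. camera_params takes no time and is no camera call; for the wrist camera it gives the pose at the moment of the call.
A pose or a line that the arm cannot do raises manip.Unreachable and nothing moves.
- sign_off(): hands the job in, once; it reports no verdict.
Readings, each from a call of its own:
- telemetry.read_clock(): time.
- telemetry.read_qpos(): joint angles.
- telemetry.read_qvel(): joint speeds.
- telemetry.read_tau(): joint torques, N m.
- telemetry.read_tcp_pos(): TCP position.
- telemetry.read_orientation(): TCP orientation.
- telemetry.read_wrist_force(): force on the tool from outside, world axes, zero at the start.
- telemetry.read_moment(): the same for the moment, N m.
- telemetry.read_width(): finger opening in m.
Only numpy, scipy, OpenCV 4.12 (cv2) and the standard library are available. Lean on these libraries where they do the work, as an engineer would, in place of code of your own. Each camera call takes 0.05 s, during which the arm holds its last target.

## Task

A used block battery has been left on the tray of the battery collection box. Push the box's sprung flap open with one finger and keep it open, and with the other finger gently push the battery along the tray and through, so that it drops into the box and the flap swings shut behind it. Do not lift the battery or shove it onto the closed flap, and leave the pipe cap on the tray and the other things around the box where they are.

Things in the scene. Friction and masses are not known exactly. Their poses are not given: they have to be found in the camera images.
- collector: battery collection box, fixed to the bench: clear body 200 x 410 mm (x, y), grey lid. Origin under its centre at bench level, z up, +y from the open loading tray to the hood: the way batteries are pushed. Tray floor: flat, 150 mm high, y = -198 to 0, x = -92 to 92 mm, rim 12 mm high on three sides; at y = 0 it ends at the inlet, a hole y = 0 to 130, x = -84 to 84 mm, covered by the flap
- flap (a joint): angle of the flap, rad: 0 shut, grows as it is pushed in and down, stop at 1.2. Aluminium plate 164 mm wide (collector x), 131 mm long, 4 mm thick. Its spring shuts it when let go; opening takes 0.10 to 0.25 N m (0.8 to 2 N at the free edge, 2.5 to 6 N at 40 mm from the hinge). Gap between tray edge and free edge: about 16 mm at 0.3, 34 mm at 0.53, 55 mm at 0.73, 87 mm at 1.0 rad
- tray_lip (a point): middle of the tray's edge at the inlet, on the tray's surface (collector x = 0, y = 0, 150 mm high); axes as the collector's. Below the inlet the box is empty down to its floor at 12 mm, save for spent round cells lying at both ends
- flap_lip (a point): middle of the flap's free edge, moves with it. Shut, it meets the tray's edge at tray height; the flap slopes up from it at 0.27 rad to the hinge, so that a battery slid against it rides up onto it. Pushed open, it swings down into the box and away from the tray. A finger at or a little below tray height that moves towards the hood pushes the flap further open
- flap_hinge (a point): middle of the hinge line, along the collector's x at its y = 130 mm, 186 mm high. Beyond it is the hood, y = 133 to 205 mm, flat top 190 mm high. Sloping cheeks (x = 85 to 93 mm on both sides) rise beside the flap from tray to hood
- battery_center (a point): centre of the battery: a dark grey rectangular block with a bare metal band near one end and two small snap terminals at the other, 48 mm (its x) by 26.5 mm (its y) by 17.5 mm high, 37 to 60 g, loose on its broad face on the tray, in the left or right half of its width, 40 to 90 mm short of the inlet, long side across the tray (within 0.4 rad)
- pipe_cap: a round grey plastic pipe cap, 45 mm across, 28 mm high, standing loose on the tray in the half that the battery is not in; it stays there. Origin under its centre
- elbow: a grey plastic 90 degree pipe elbow, legs 70 mm long, 48 mm high, loose on the bench; bystander. Origin under its corner
- smoke_alarm: a white round smoke alarm, 104 mm across, 37 mm high, loose on the bench; bystander. Origin under its centre
- tape_roll: a roll of black tape lying flat on the bench, 68 mm across, 19 mm high; bystander. Origin under its centre
- screwdriver: a screwdriver lying on the bench, 190 mm long along its x; bystander
- tape_measure: a black and steel tape measure standing on the bench, 70 x 38 x 66 mm; bystander. Origin under its centre
- plug_jar: a clear jar with a white cap on the bench, 60 mm across, 75 mm high; bystander. Origin under its centre
- battery: the same battery; origin under its centre, axes as above
Mind the look-alikes: they are no part of the job. Leave any blue look-alike of the battery alone.

How it is judged:
On the way, in this order (a step that is already met when the one before it is completed fails the run):
1. a finger pushes the flap open (0.35 rad or more) while the battery still lies on the tray (value of joint flap above 0.35 rad and contact force between the fingers and flap above 0.3 N and z of battery_center in the frame of collector above 0.145 m), for 0.05 s.
2. the battery has dropped through while the finger still holds the flap open (0.2 rad or more) (z of battery_center in the frame of collector below 0.11 m and value of joint flap above 0.2 rad and contact force between the fingers and flap above 0.2 N), for 0.02 s.
At the end, for the whole second after the job is handed in: the battery lies at rest inside the collector (its centre below 100 mm, within the walls), the flap is shut (within 0.06 rad), the pipe cap is within 20 mm and the other loose things within 30 mm of where they started (z of battery_center in the frame of collector between 0 and 0.1 m and x of battery_center in the frame of collector between -0.095 and 0.095 m and y of battery_center in the frame of collector between -0.2 and 0.2 m and linear speed of battery below 0.03 m/s and value of joint flap below 0.06 rad and distance of pipe_cap from where it was at the start of the episode below 0.02 m and distance of each of elbow, smoke_alarm, tape_roll, screwdriver, tape_measure, plug_jar from where it was at the start of the episode below 0.03 m); the robot touches nothing.
It fails at once if the battery is lifted (its centre 27 mm or more higher than it lay on the tray) (height (world z) of battery_center above 0.186 m).
It fails at once if the battery is shoved onto the flap (its centre past the tray's edge) while the flap is less than 0.3 rad open (y of battery_center in the frame of collector above 0.005 m and z of battery_center in the frame of collector above 0.148 m and value of joint flap below 0.3 rad).
It fails at once if the battery is pressed or squeezed hard (over 15 N) (contact force between the fingers and battery above 15 N).
It fails at once if the pipe cap is moved by more than 20 mm (distance of pipe_cap from where it was at the start of the episode above 0.02 m).
It fails at once if another loose thing is moved by more than 30 mm (distance of any of elbow, smoke_alarm, tape_roll, screwdriver, tape_measure, plug_jar from where it was at the start of the episode above 0.03 m).
It also fails if it takes over 38 s, if anything falls off the work surface, if the arm or the gripper's body presses on something with over 40 N, if the wrist force passes 120 N, or if a joint passes its speed limit or range.

## Working session

There is one attempt and no reset: what is moved stays moved. The work goes in short steps, each a Python script; the robot and the scene stay as the last script left them, time stands still between calls to the robot, and variables do not carry over. Pictures are saved under pics/ and viewed, and the job is handed in when it is done.

```bash
mkdir -p pics; ls
cat > h.py <<'E'
import numpy as np, cv2
from cell import *
def save(n,im): cv2.imwrite('pics/'+n+'.png',im[:,:,::-1])
def ray(cam,u,v,P=None):
    P=P or vision.camera_params(cam); K=np.array(P['K']);T=np.array(P['T'])
    x=(u-K[0,2])/K[0,0]; y=(v-K[1,2])/K[1,1]
    a,b=x,y
    for _ in range(30):
        s=1+P['k1']*(a*a+b*b); a,b=x/s,y/s
    return T[:3,3],T[:3,:3]@np.array([a,b,1])
def at(cam,u,v,z,P=None):
    o,d=ray(cam,u,v,P); return o+d*(z-o[2])/d[2]
def proj(cam,p,P=None):
    P=P or vision.camera_params(cam);K=np.array(P['K']);T=np.array(P['T'])
    q=T[:3,:3].T@(np.array(p)-T[:3,3]); a,b=q[0]/q[2],q[1]/q[2]; s=1+P['k1']*(a*a+b*b)
    return np.array([K[0,0]*a*s+K[0,2],K[1,1]*b*s+K[1,2]])
E
python3 - <<'E'
from h import *
for n in ['scene','top','wrist']:
    im=vision.grab_frame(n); save(n+'0',im); p=vision.camera_params(n)
    print(n,np.round(p['K'],1).tolist(),p['k1'],np.round(p['T'],3).tolist())
print(telemetry.read_clock(),telemetry.read_orientation(),telemetry.read_width())
E
```

```text
pics
scene [[479.4, 0.0, 262.3], [0.0, 479.4, 180.8], [0.0, 0.0, 1.0]] 0.0611296150847594 [[0.864, 0.359, -0.353, 1.028], [0.503, -0.604, 0.618, -0.808], [0.009, -0.711, -0.703, 1.059], [0.0, 0.0, 0.0, 1.0]]
top [[358.3, 0.0, 251.9], [0.0, 358.3, 187.7], [0.0, 0.0, 1.0]] 0.021276330023008147 [[0.017, -0.999, 0.04, 0.515], [-1.0, -0.018, -0.017, 0.04], [0.018, -0.04, -0.999, 0.912], [0.0, 0.0, 0.0, 1.0]]
wrist [[268.9, 0.0, 255.5], [0.0, 268.9, 192.2], [0.0, 0.0, 1.0]] -0.023892528739299288 [[0.368, 0.902, 0.224, 0.139], [0.93, -0.357, -0.09, 0.535], [-0.001, 0.242, -0.97, 0.384], [0.0, 0.0, 0.0, 1.0]]
0.15 [ 2.04410264e-04  8.27034404e-01  5.62151155e-01 -3.64241530e-04] 0.0931813153551398
```

View pics/scene0.png

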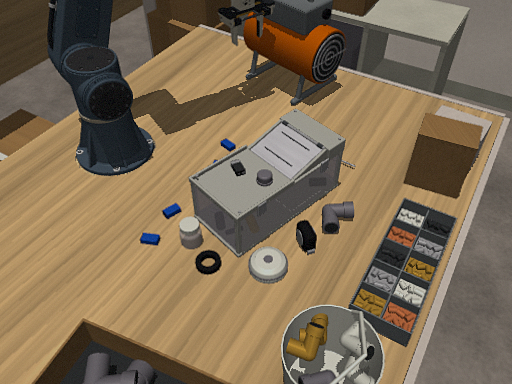

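View pics/top0.png

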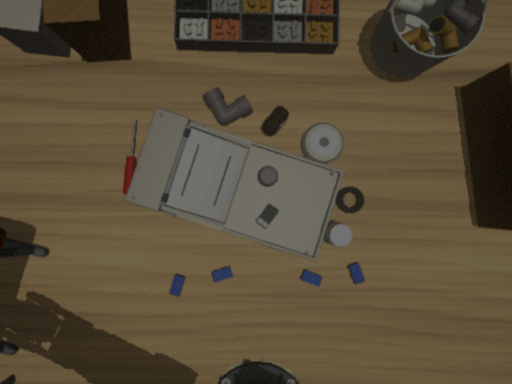

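View pics/wrist0.png

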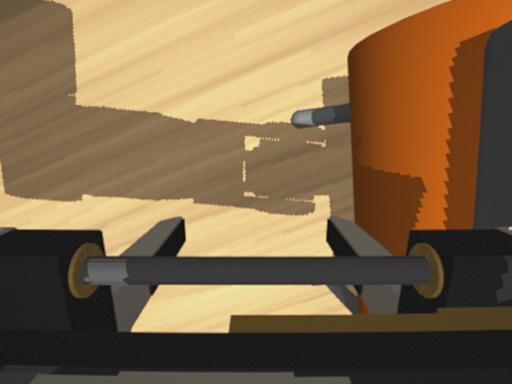

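Candidates for the battery: the dark grey block on the tray at top (267,216) / scene (238,169). The look-alikes are four blue blocks at top (177,285), (222,273), (311,277) and (356,273). The pipe cap is at (268,176). I'll check the choice in a close crop.

Run:
```python
import cv2
a=cv2.imread('pics/top0.png')[95:270,115:375]; cv2.imwrite('pics/c1.png',cv2.resize(a,None,fx=3,fy=3,interpolation=cv2.INTER_CUBIC))
a=cv2.imread('pics/top0.png')[160:240,235:335]; cv2.imwrite('pics/c3.png',cv2.resize(a,None,fx=7,fy=7,interpolation=cv2.INTER_CUBIC))
a=cv2.imread('pics/scene0.png')[100:260,180:360]; cv2.imwrite('pics/c2.png',cv2.resize(a,None,fx=3.7,fy=3.7,interpolation=cv2.INTER_CUBIC))
```

```text
(no output)
```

View pics/c1.png

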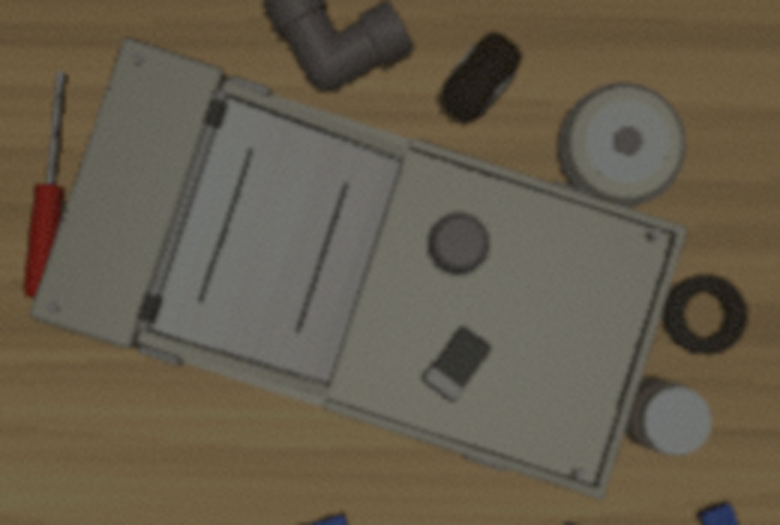

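View pics/c3.png

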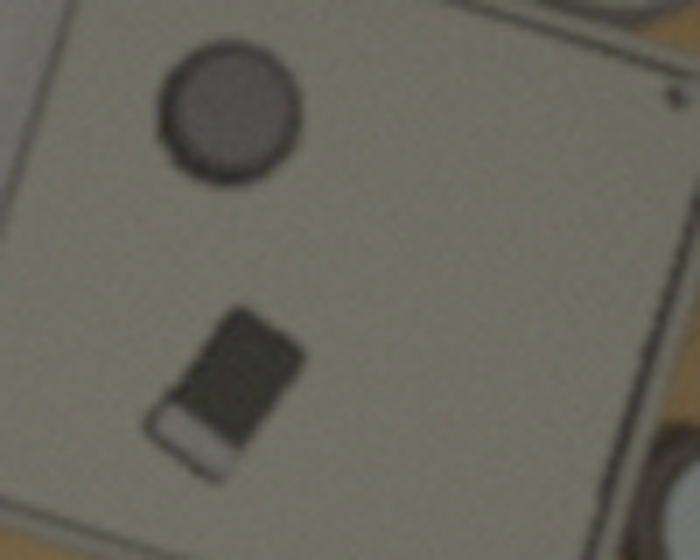

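View pics/c2.png

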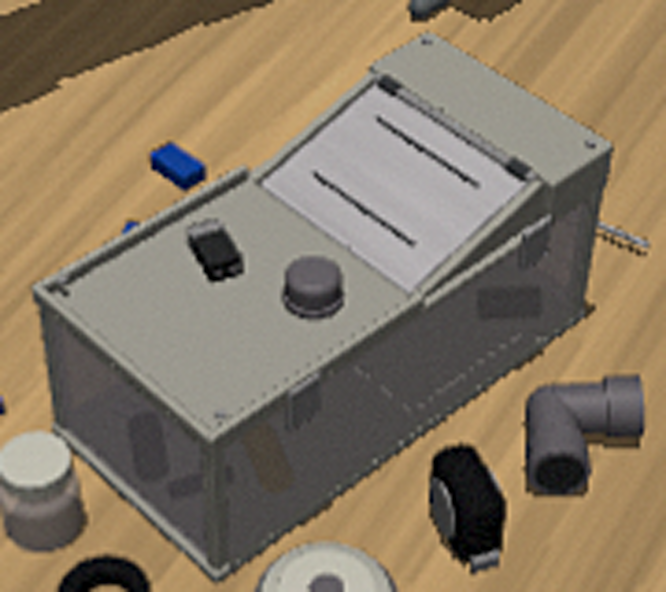

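```bash
cat > geo.py <<'E'
from h import *
c1=lambda x,y:(115+(x+.5)/3-.5,95+(y+.5)/3-.5)
c3=lambda x,y:(235+(x+.5)/7-.5,160+(y+.5)/7-.5)
c2=lambda x,y:(180+(x+.5)/3.7-.5,100+(y+.5)/3.7-.5)
R=lambda p:np.round(p,4).tolist()
E
python3 - <<'E'
from geo import *
W=lambda cam,c,x,y,z:at(cam,*c(x,y),z)
tr=[W('top',c1,683,230,.162),W('top',c1,603,493,.162)]
hd=[W('top',c1,125,38,.190),W('top',c1,33,317,.190)]
fl=[W('top',c1,403,155,.150),W('top',c1,330,385,.150)]
hs=[W('scene',c2,428,36,.19),W('scene',c2,610,145,.19),W('scene',c2,370,70,.19)]
ts=[W('scene',c2,36,290,.162),W('scene',c2,213,437,.162)]
for n,l in (('trayTop',tr),('hoodTop',hd),('flap',fl),('hoodSc',hs),('traySc',ts)): print(n,[R(p) for p in l])
print(np.linalg.norm(tr[0]-tr[1]),np.linalg.norm((hd[0]-tr[0])[:2]),np.linalg.norm((hd[1]-tr[1])[:2]))
# fit collector from corners: (x,y) col: which side is +x? y dir = tray->hood
src=[];dst=[]
# tray corners / hood corners in col frame; top tr[0] is image upper (elbow side)
m=(hd[0]+hd[1])/2-(tr[0]+tr[1])/2; yd=m[:2]/np.linalg.norm(m[:2]); xd=np.array([yd[1],-yd[0]])
print('yd',yd,'xd',xd, 'tr0 x side',(tr[0]-tr[1])[:2]@xd)
s=np.sign((tr[0]-tr[1])[:2]@xd)
col=[(s*.1,-.205),(-s*.1,-.205),(s*.1,.205),(-s*.1,.205)]
obs=[tr[0],tr[1],hd[0],hd[1]]
A=np.array(col);B=np.array([o[:2] for o in obs])
a0=A-A.mean(0);b0=B-B.mean(0);th=np.arctan2((a0[:,0]*b0[:,1]-a0[:,1]*b0[:,0]).sum(),(a0*b0).sum())
Rm=np.array([[np.cos(th),-np.sin(th)],[np.sin(th),np.cos(th)]]);t=B.mean(0)-Rm@A.mean(0)
print('th',th,'t',t,'res',np.round((B-(A@Rm.T+t))*1000,1).tolist())
tc=lambda p:(Rm.T@(np.array(p)[:2]-t)).round(4).tolist()
print('flap corners col',[tc(p) for p in fl]); print('scene hood',[tc(p) for p in hs],'tray',[tc(p) for p in ts])
bt=[W('top',c3,*q,.1675) for q in ((238,308),(305,355),(218,482),(148,425))]
print('bat',[tc(p) for p in bt],tc(np.mean(bt,0)),R(np.mean(bt,0)))
print([np.linalg.norm(bt[i]-bt[(i+1)%4]).round(4) for i in range(4)])
cap=W('top',c3,232,110,.178); print('cap',tc(cap),R(cap))
print('scene cap',tc(W('scene',c2,314,275,.178)))
for n,(x,y),z in (('elbow',(330,75),.03),('tm',(480,78),.066),('alarm',(625,140),.03),('tape',(705,313),.019),('jar',(677,420),.075)): print(n,tc(W('top',c1,x,y,z)),R(W('top',c1,x,y,z)))
np.save('col.npy',[th,*t])
E
```

```text
trayTop [[0.5833, -0.1629, 0.162], [0.3993, -0.1084, 0.162]]
hoodTop [[0.7032, 0.2231, 0.19], [0.5145, 0.2788, 0.19]]
flap [[0.6342, 0.0344, 0.15], [0.4701, 0.083, 0.15]]
hoodSc [[0.5229, 0.2734, 0.19], [0.7068, 0.2207, 0.19], [0.5039, 0.2091, 0.19]]
traySc [[0.4053, -0.1099, 0.162], [0.59, -0.1632, 0.162]]
0.1918875373308067 0.4042182949285246 0.4039743050040349
yd [0.29081932 0.95677799] xd [ 0.95677799 -0.29081932] tr0 x side 0.1918823900952733
th -0.29358946073197967 t [0.55009424 0.05763547] res [[-3.2, 4.6], [4.3, 1.2], [-1.9, -1.8], [0.8, -4.0]]
flap corners col [[0.0873, 0.0021], [-0.0839, 0.0011]]
scene hood [[-0.0885, 0.1987], [0.1028, 0.2015], [-0.088, 0.1316]] tray [[-0.0901, -0.2023], [0.1021, -0.1998]]
bat [[-0.0166, -0.0739], [-0.0238, -0.097], [-0.0674, -0.0838], [-0.0577, -0.059]] [-0.0414, -0.0784] [0.4878, -0.0055, 0.1675]
[np.float64(0.0243), np.float64(0.0456), np.float64(0.0267), np.float64(0.0437)]
cap [0.038, -0.0539] [0.5709, -0.0049, 0.178]
scene cap [0.0458, -0.055]
elbow [0.1501, 0.0843] [0.7181, 0.0949, 0.03]
tm [0.1774, -0.034] [0.71, -0.0263, 0.066]
alarm [0.174, -0.1642] [0.6691, -0.1499, 0.03]
tape [0.0587, -0.2728] [0.5274, -0.2204, 0.019]
jar [-0.0329, -0.2611] [0.4431, -0.1828, 0.075]
```

The target is the dark grey block with the metal band at one end, on the -x half of the tray at about (-0.041, -0.078) in collector coordinates, yawed about -0.32 rad. Next I raise the arm, move over the box and refine with the wrist camera.

```bash
cat >> geo.py <<'E'
from scipy.spatial.transform import Rotation as Ro
th,tx,ty=np.load('col.npy')
Rm=np.array([[np.cos(th),-np.sin(th)],[np.sin(th),np.cos(th)]]);t=np.array([tx,ty])
tw=lambda x,y,z:np.array([*(Rm@[x,y]+t),z])
tc=lambda p:(Rm.T@(np.array(p)[:2]-t)).round(4).tolist()
def ori(tilt=0):
    xd=np.array([*(Rm@[0,1]),0]);zd=np.array([0,0,-1.]);yd=np.cross(zd,xd)
    M=np.c_[xd,yd,zd]; cx=np.array([*(Rm@[1,0]),0])
    M=Ro.from_rotvec(-tilt*cx).as_matrix()@M   # tilt>0: +y finger lower
    q=Ro.from_matrix(M).as_quat(); return np.array([q[3],q[0],q[1],q[2]])
E
python3 - <<'E'
from geo import *
p=telemetry.read_tcp_pos()
manip.move_l([p[0],p[1],.37],max_speed=.2)
manip.move_ptp([.42,.02,.37],ori())
manip.sleep(.2)
P=vision.camera_params('wrist'); im=vision.grab_frame('wrist'); save('w1',im)
import pickle; pickle.dump(P,open('w1.pkl','wb'))
save('w1big',cv2.resize(im,(800,600),interpolation=cv2.INTER_CUBIC))
print(telemetry.read_clock(),R(telemetry.read_tcp_pos()),np.round(telemetry.read_qpos(),2),np.round(P['T'],3).tolist())
E
```

```text
3.25 [0.42, 0.0203, 0.37] [-0.06 -0.02  1.73 -0.    1.44 -1.34] [[0.289, 0.929, 0.231, 0.355], [0.957, -0.28, -0.07, 0.039], [-0.0, 0.242, -0.97, 0.536], [0.0, 0.0, 0.0, 1.0]]
```

View pics/w1big.png

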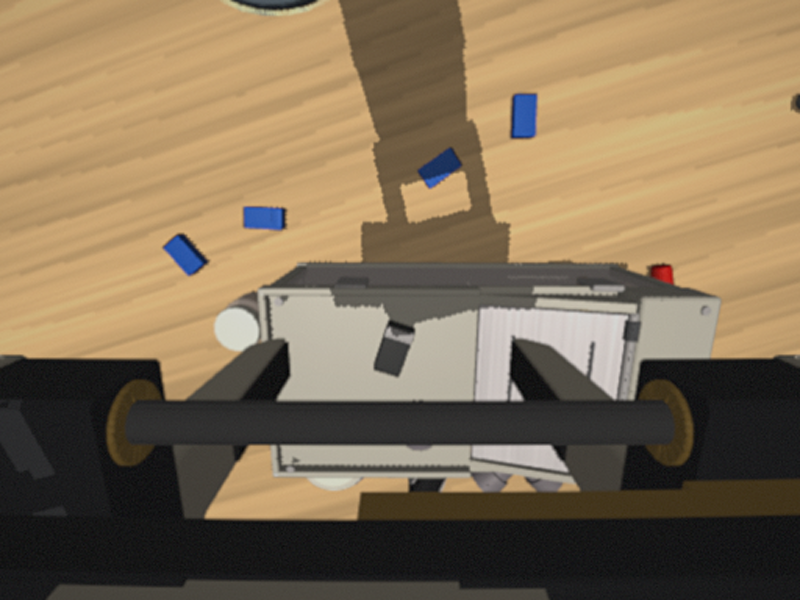

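Run:
```python
import cv2
a=cv2.imread('pics/w1.png')[165:310,150:310]; cv2.imwrite('pics/c4.png',cv2.resize(a,None,fx=4,fy=4,interpolation=cv2.INTER_CUBIC))
```

```text
(no output)
```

View pics/c4.png

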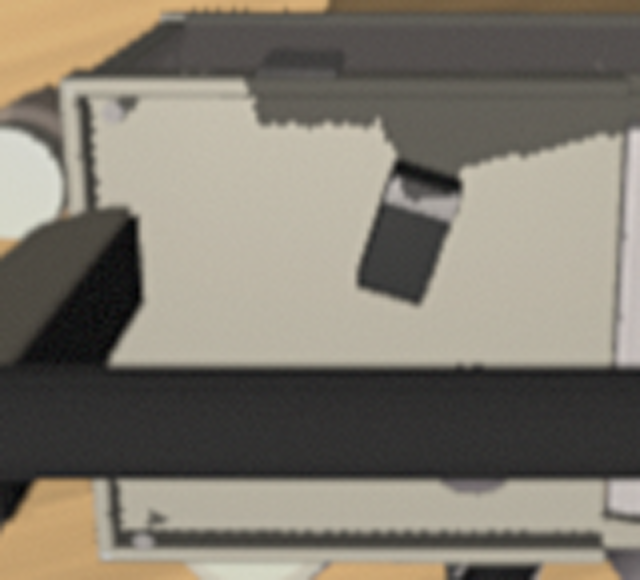

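Run:
```python
from geo import *
import pickle; P=pickle.load(open('w1.pkl','rb'))
w=lambda x,y,z:at('wrist',150+(x+.5)/4-.5,165+(y+.5)/4-.5,z,P)
for n,q in (('trayrim -,-',(62,80,.162)),('trayrim +,-',(103,560,.162)),('edge0 -',(625,135,.150)),('edge0 +',(607,510,.150))): print(n,tc(w(*q)))
b=[w(*q,.1675) for q in ((391,177),(462,192),(418,305),(358,285))]
print([tc(p) for p in b],tc(np.mean(b,0)),[np.linalg.norm(b[i]-b[(i+1)%4]).round(4) for i in range(4)])
h=at('wrist',718/1.5625,297/1.5625,.19,P); print('hood corner',tc(h))
```

```text
trayrim -,- [-0.0988, -0.2031]
trayrim +,- [0.0992, -0.2031]
edge0 - [-0.0753, 0.001]
edge0 + [0.0839, 0.0012]
[[-0.0644, -0.0857], [-0.0588, -0.0602], [-0.0148, -0.0761], [-0.0228, -0.0982]] [-0.0402, -0.08] [np.float64(0.0261), np.float64(0.0467), np.float64(0.0235), np.float64(0.0435)]
hood corner [-0.0978, 0.1998]
```

Run:
```python
from geo import *
X=-.040
for yc in (-.0625,0,.05): print(solver.solve_ik(tw(X,yc,.1525),ori()))
print(solver.solve_ik(tw(X,.05,.145),ori(.15)))
manip.move_ptp(tw(X,-.0625,.235),ori())
print(telemetry.read_clock(),tc(telemetry.read_tcp_pos()),R(telemetry.read_tcp_pos()))
s=manip.move_l(tw(X,-.0625,.1525),ori(),max_speed=.06,stop_force=5)
manip.sleep(.2)
print(s,telemetry.read_clock(),tc(telemetry.read_tcp_pos()),R(telemetry.read_tcp_pos()),telemetry.read_wrist_force())
P=vision.camera_params('wrist'); im=vision.grab_frame('wrist'); save('w2',cv2.resize(im,(800,600)))
save('s2',cv2.resize(vision.grab_frame('scene')[90:250,170:370],(800,640))[:600])
```

```text
[-7.52986219e-02  3.34850189e-01  1.86009011e+00 -4.44089210e-16
  9.46652356e-01 -1.35250549e+00]
[ 4.42564204e-02  3.72683466e-01  1.80314771e+00 -4.44089210e-16
  9.65761482e-01 -1.23295045e+00]
[ 1.32533228e-01  4.10430709e-01  1.74474480e+00 -4.44089210e-16
  9.86417143e-01 -1.14467364e+00]
[ 0.20037584  0.46004918  1.69636166 -0.15126614  1.0616187  -0.99793506]
3.9167 [-0.0399, -0.0624] [0.4939, 0.0095, 0.236]
False 5.6417 [-0.0399, -0.0625] [0.4938, 0.0094, 0.1527] [-0.03578333  0.16856331  0.40721618]
```

View pics/w2.png

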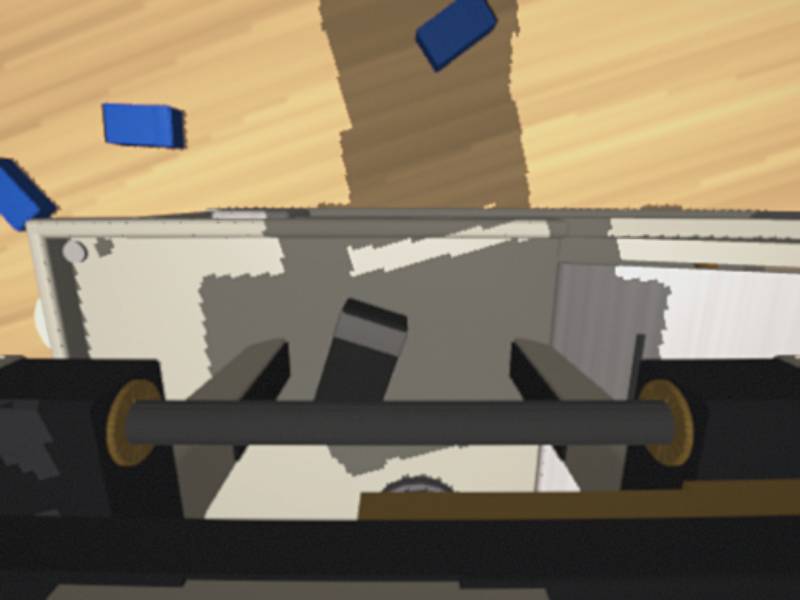

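View pics/s2.png

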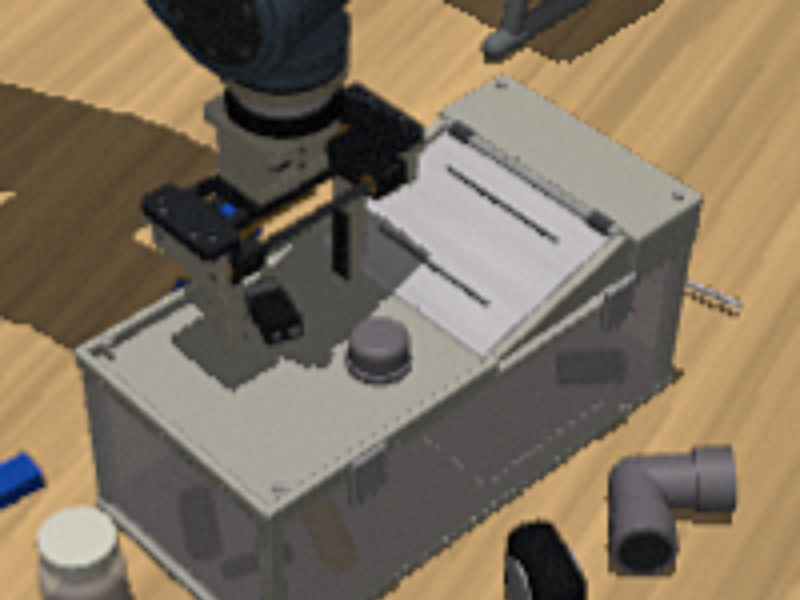

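The wrist view shows the battery, around (360,350), between the trailing finger at (250,390) and the leading finger at (540,390). The leading finger stands at the tray edge. I'm starting the push.

Run:
```python
from geo import *
X=-.040
for yc in (-.03,0,.018):
    s=manip.move_l(tw(X,yc,.1525),ori(),max_speed=.035,stop_force=12)
    f=np.array(telemetry.read_wrist_force()); print(s,telemetry.read_clock(),tc(telemetry.read_tcp_pos()),R(telemetry.read_tcp_pos()),'f col',(Rm.T@f[:2]).round(2),f[2].round(2))
im=vision.grab_frame('wrist'); save('w3',cv2.resize(im,(800,600)))
save('s3',cv2.resize(vision.grab_frame('scene')[90:250,170:370],(800,640))[:600])
```

```text
False 6.8167 [-0.04, -0.03] [0.5032, 0.0405, 0.1526] f col [0.59 0.73] 0.85
False 7.825 [-0.04, 0.0001] [0.5119, 0.0693, 0.1526] f col [-0.39  0.55] 0.85
False 8.4917 [-0.0399, 0.0183] [0.5172, 0.0867, 0.1526] f col [-0.24  0.12] 2.4
```

View pics/w3.png

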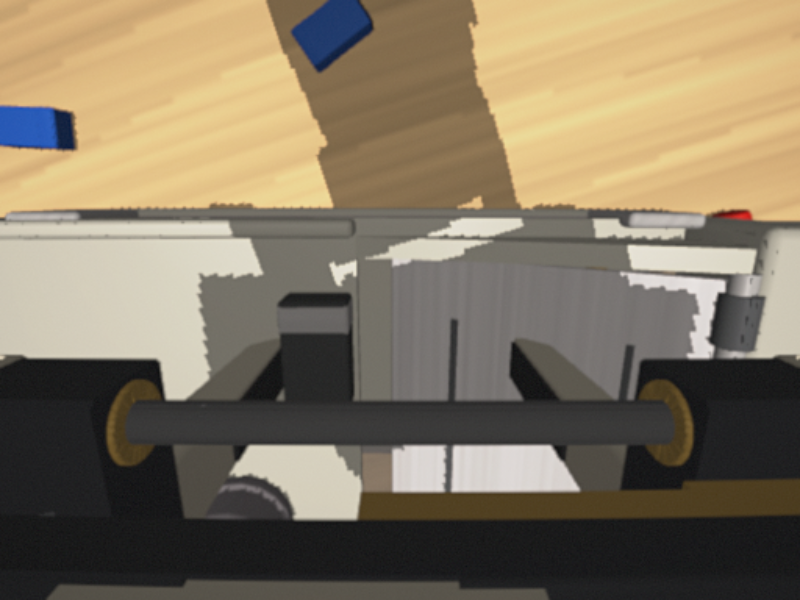

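View pics/s3.png

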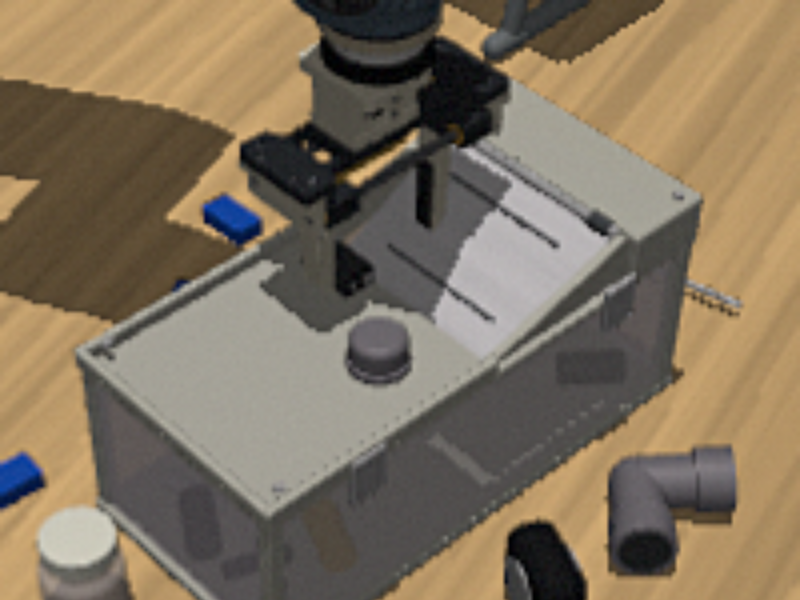

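The battery has squared up against the trailing finger, with its front edge at x≈353 px and the tray edge at x≈360. The flap gap is about 15 mm (362–392 px), so the flap is near 0.3 rad. With the leading finger now over the inlet, I tilt the tool slightly to press it lower and open the flap further before pushing on.

```bash
cat >> geo.py <<'E'
X=-.040
def pose(trail,tilt,z=.1525):  # trail: y of trailing finger's inner tip
    return tw(X,trail+.0466*np.cos(tilt),z-.0466*np.sin(tilt)),ori(tilt)
def rep(s):
    f=np.array(telemetry.read_wrist_force()); print(s,telemetry.read_clock(),tc(telemetry.read_tcp_pos()),R(telemetry.read_tcp_pos()),'f col',(Rm.T@f[:2]).round(2),f[2].round(2))
E
python3 - <<'E'
from geo import *
rep(manip.move_l(*pose(-.0285,.13,.153),max_speed=.02,stop_force=12))
rep(manip.move_l(*pose(-.017,.13,.153),max_speed=.03,stop_force=12))
manip.sleep(.15); rep(0)
im=vision.grab_frame('wrist'); save('w4',cv2.resize(im,(800,600)))
save('s4',cv2.resize(vision.grab_frame('scene')[90:250,170:370],(800,640))[:600])
E
```

```text
False 9.0167 [-0.0401, 0.0179] [0.5169, 0.0863, 0.1468] f col [ 0.64 -0.43] 1.4
False 9.55 [-0.04, 0.0294] [0.5203, 0.0974, 0.147] f col [-0.98 -0.83] 1.62
0 9.7 [-0.04, 0.0293] [0.5203, 0.0973, 0.147] f col [-0.72 -1.54] 2.14
```

View pics/w4.png

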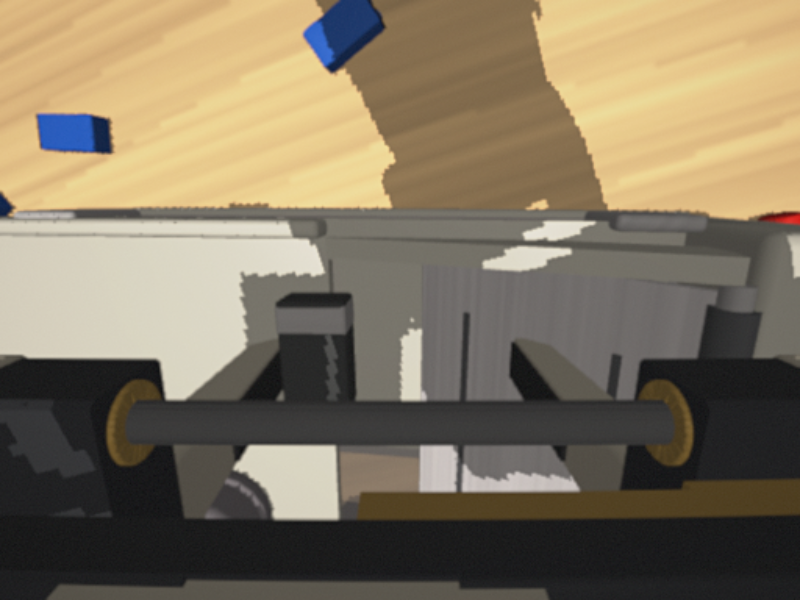

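View pics/s4.png

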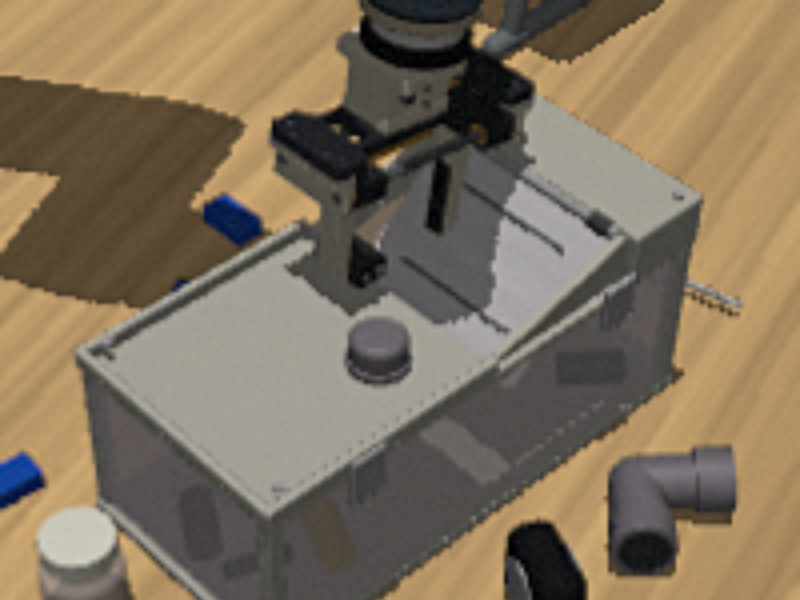

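The flap is now well open: the gap runs from about 335 to 422 px, roughly 40 mm, so about 0.6 rad. The battery's front overhangs the edge, so I push it through.

Run:
```python
from geo import *
for y in (-.008,.0,.005):
    s=manip.move_l(*pose(y,.13,.153),max_speed=.025,stop_force=14); rep(s)
    if s: break
manip.sleep(.4); rep(0)
im=vision.grab_frame('wrist'); save('w5',cv2.resize(im,(800,600)))
save('s5',cv2.resize(vision.grab_frame('scene')[90:250,170:370],(800,640))[:600])
```

```text
False 10.3083 [-0.04, 0.0384] [0.5229, 0.1059, 0.147] f col [-0.56 -3.46] 0.5
False 10.775 [-0.0401, 0.0461] [0.5251, 0.1133, 0.1469] f col [-0.97 -4.19] 1.21
False 11.125 [-0.0401, 0.0509] [0.5265, 0.118, 0.1469] f col [-0.44 -5.05] 0.37
0 11.525 [-0.0401, 0.0509] [0.5264, 0.1179, 0.1469] f col [ 0.03 -6.07] 0.32
```

View pics/w5.png

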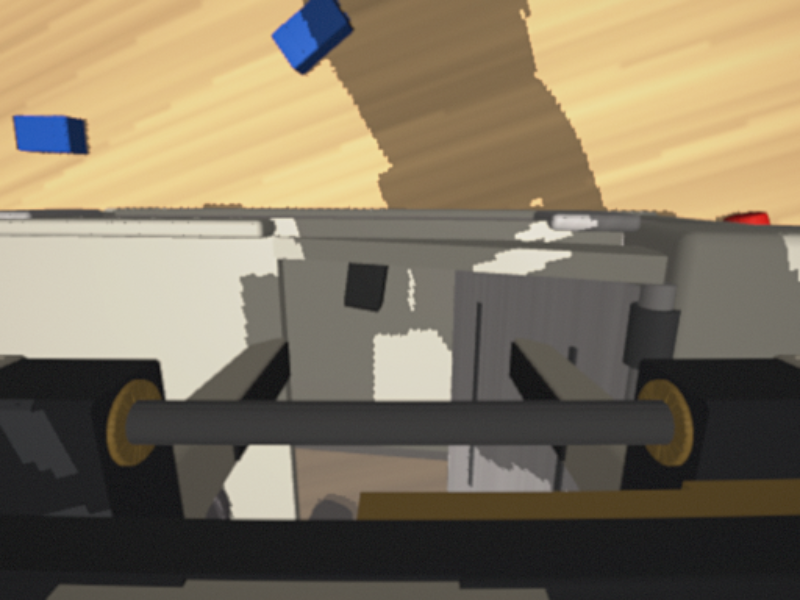

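View pics/s5.png

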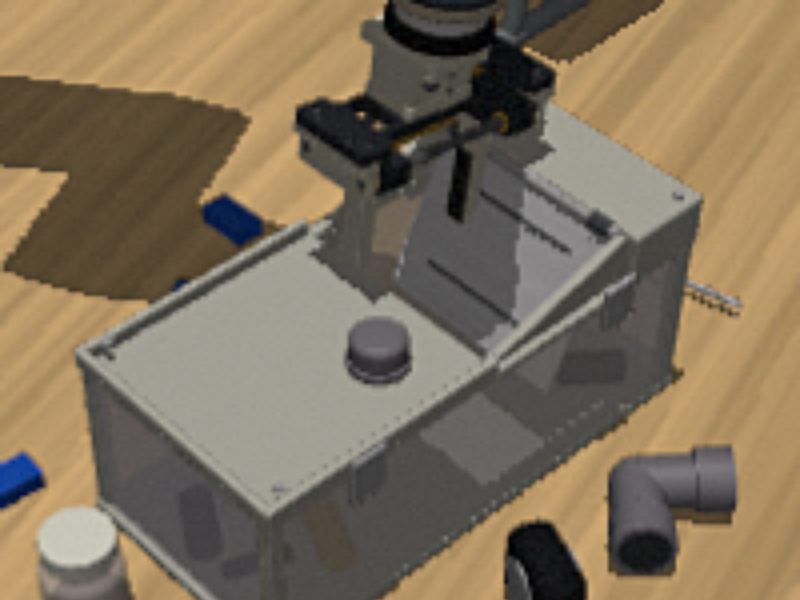

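The battery has dropped in: it shows as a dark block at (365,287) on the box floor through the open inlet, and it's gone from the tray. The finger still feels about 6 N from the flap. Now I retreat upwards so the flap closes gently.

Run:
```python
from geo import *
p=np.array(telemetry.read_tcp_pos()); q=ori(.13)
rep(manip.move_l(tw(X,.04,p[2]+.03),q,max_speed=.05,stop_force=15))
rep(manip.move_l(tw(X,.03,.25),q,max_speed=.06,stop_force=15))
manip.move_l(tw(X,.03,.36),ori(),max_speed=.15)
manip.move_ptp([.40,.04,.40],ori())
manip.sleep(.5); rep(0)
im=vision.grab_frame('wrist'); save('w6',cv2.resize(im,(800,600)))
save('s6',cv2.resize(vision.grab_frame('scene')[90:290,140:370],(736,640))[:600])
save('t6',cv2.resize(vision.grab_frame('top')[70:300,115:390],(717,600)))
```

```text
False 12.4167 [-0.0396, 0.0404] [0.5239, 0.1078, 0.1771] f col [ 1.13 -0.63] 2.46
False 13.8 [-0.0401, 0.03] [0.5204, 0.0979, 0.2496] f col [-0.08 -0.15] -0.51
0 15.8 [-0.1385, -0.0602] [0.4001, 0.0401, 0.3998] f col [-0.5   0.81] -0.55
```

View pics/w6.png

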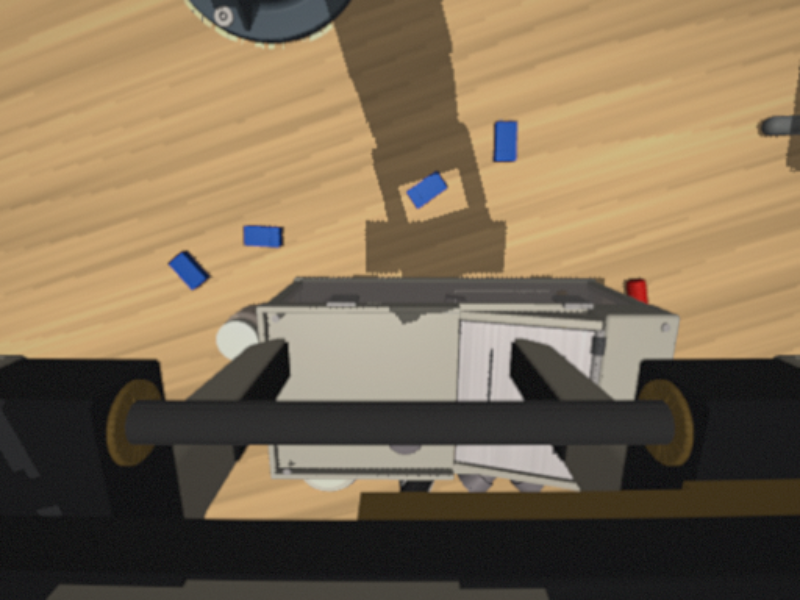

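View pics/s6.png

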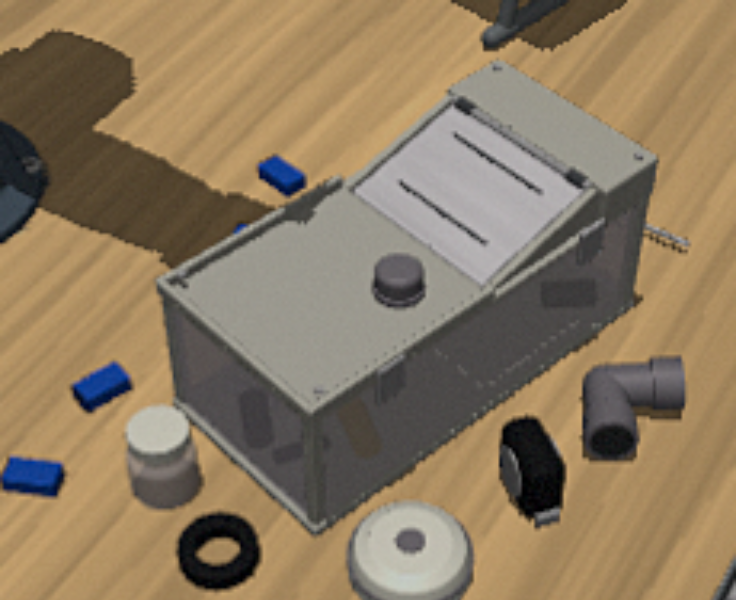

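View pics/t6.png

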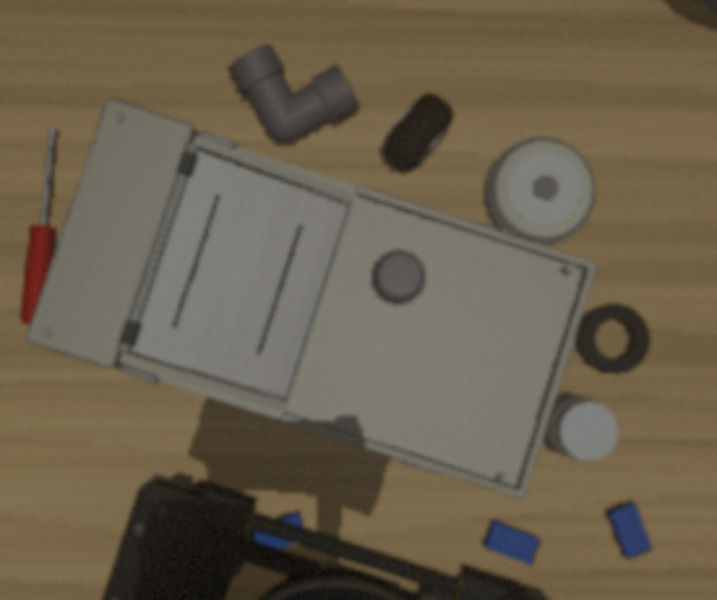

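The tray is empty apart from the cap, which stands where it did (top-crop (398,277) is raw (267.5,176), against (268,176) at the start). The flap is shut flush with the tray edge and the bystanders haven't moved. I'm handing the job in.

Run:
```python
from geo import *
import cv2
a=cv2.imread('pics/top0.png').astype(int); b=vision.grab_frame('top')[:,:,::-1].astype(int)
d=np.abs(a-b).max(2); print('diff px in cap/bystander area', (d[75:235,200:375]>40).sum(), np.argwhere(d[75:235,200:375]>40).mean(0)+[75,200])
print(telemetry.read_clock()); sign_off()
```

```text
diff px in cap/bystander area 344 [218.60174419 256.35174419]
16.0
the job is handed in; nothing more can be done
```

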